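# Screw the filler plug home in the gear case

### The arm

A 6-joint arm with a two-finger parallel gripper is mounted at the origin on a cart in front of the work surface, level with it; the furniture and walls round the work are solid. World frame = base frame: x ahead of the robot, y to its left, z up, the work surface at z = 0. Lengths are in m, angles in degrees, forces in N, time in s.
With the tool pointing down it reaches from about 0.375 to 0.925 m from the base axis. Payload 5.7 kg.
Tool frame: the origin (TCP) lies midway between the tips of the shut fingers; the grasp point (between the pads) lies 19 mm behind it; y points along the fingers, z is the direction in which the jaws open and shut, and the axes are right-handed (so a half turn about y gives the same grasp; the last joint's range is limited). The gripper opens to 85 mm and grips with 20 to 120 N. Pads are 22 mm wide; open, the fingers measure 114 mm over their backs; the gripper's body (76 mm by 85 mm) begins 54 mm behind the grasp point. The pads swing forward as they close: fully open they stand 13 mm farther back than shut.
Start: joints at [63.707, 20.558, 86.54, -0, 72.909, -6.595], TCP at [0.202, 0.565, 0.231] pointing down, gripper open.
Joint ranges: [-170.27, 170.27], [-57.76, 135], [12.27, 136.19], [-55.21, 235.2], [11.17, 155.16], [-170.74, 170.74]. Speed limits (degrees/s): [136.94, 136.94, 180, 180, 180, 180].

### API

Orientations are given as a 3x3 rotation matrix whose columns are the frame's x, y, z axes.
In Python, from plant import sense, get_image, camera_info, sign_off gives the robot as it stands.
- The arm moves only by the tool servo_tool, never from a script. Its arguments are lists of equal length, an entry for each row: "grip": the finger opening in mm, from 0 to 85.4; "dp": the shift along the tool's x, y, z normalised to -1 to 1, where 1 is 0.03 m, a list of three; "rot": the turn, a rotation vector about the tool's x, y, z normalised to -1 to 1, where 1 is 4 degrees, a list of three. In form: {"grip": [grip, ...], "dp": [[dx, dy, dz], ...], "rot": [[rx, ry, rz], ...]}. A call has exactly 8 rows; each row shifts and turns the commanded pose from where the row before left it, along the tool's axes as they then stand; what a row does not reach is not made up. A row lasts 1/12 s, in which the tool goes at most 41.7 mm and 7.16 degrees, less where a joint would pass 70% of its speed; a pose out of reach is approached as far as the arm can. A call with a number of a shift or a turn outside -1 to 1 is refused whole. A call with a gripper value outside its range is refused whole. The fingers move at their own pace and stop on an object; "grip_force" is the grip in N (left out, the last holds). Time passes only in rows, so rows that do not move let the fingers close, or fill a call up. It gives the time, the measured TCP pose, the force and the opening at its end, in the units of the state.
- sense(): the state, without advancing time (a new reading comes with each control period).
- get_image(name): name is "side" or "top" or "wrist"; returns the picture (400x640x3 uint8, red, green, blue); there is no depth.
- camera_info(name): a dict with "mtx" (3x3 intrinsics, pixels), "cam_to_world" (4x4, takes a point from camera to world coordinates). Camera axes: x right, y up, looking along -z (the intrinsics and any distortion apply to the point x, -y, -z); pixel columns grow to the right and rows downward; lengths in m; the calibration is good to about 2 mm. A picture is of the moment at which its call begins: read the wrist's pose just before it. camera_info takes no time and is no camera call; for the wrist camera it gives the pose at the moment of the call.
- sign_off(): hands the job in, once; it reports no verdict.
The state is a dict: "time_s": time; "qpos": joint angles; "joint_velocities": joint speeds; "effort": joint torques, N m; "eef_pos": TCP position; "eef_rot": TCP orientation; "contact_force": force on the tool from outside, world axes, zero at the start; "torque": the same for the moment, N m; "finger_gap": finger opening in m.
Only numpy, scipy, OpenCV 4.12 (cv2) and the standard library are available. Lean on these libraries where they do the work, as an engineer would, in place of code of your own. Each camera call takes 0.05 s, during which the arm holds its last target.

### The job

Put the black filler plug that stands on the bench into the filler neck of the aluminium gear case: under light downward pressure turn it backward (anticlockwise from above) until its lugs drop through the thread starts, press it down against the spring, then screw it forward (clockwise) to its stop so that its flange is fully home on the neck and stays down when you let go. Work gently: never force the plug against the case or wrench it against its stops, do not tip it over, and leave the parts lying about where they are.

Things in the scene. Friction and masses are not known exactly. Their poses are not given: they have to be found in the camera images.
- plug: Loose filler plug, about 0.2 kg, standing upright on its spigot. Origin: centre of the spigot's underside, z up the plug's axis. Steel spigot 34 mm diameter, z 0 to 24 mm (lowest 5 mm tapers to 28 mm); black flange disc 58 mm diameter, z 24 to 32 mm; black grip bar above it. Clockwise seen from above is forward (closing).
- plug_grip (a point): On the plug's axis in its grip bar, 50 mm above the plug's origin. The bar runs along the plug's x axis: 46 mm long (x), 14 mm thick (y), from 32 to 60 mm above the origin. Pinch it across its thickness.
- plug_rim (a point): On the plug's axis at the underside of its flange, 24 mm above the plug's origin; axes as the plug's.
- plug_lugs (a point): On the plug's axis at the underside of its four lugs, 7.3 mm above the plug's origin. The lugs point to the plug's +x, +y, -x, -y; each is 5.6 mm wide and 4 mm high and reaches to radius 22 mm.
- case: Fixed aluminium gear case on the bench, foot 170 x 140 mm, ribbed box 150 x 120 mm, 42 mm high (bolt heads 49 mm), with a round upright filler neck in its middle. Origin: centre of its underside, z up. Its thread is soft: over 60 N of contact between plug and case spoils it. 4 to 10 N down are enough, and 0.15 to 0.3 N m to feel a stop.
- neck_top (a point): Centre of the filler neck's open mouth, 88 mm above the bench, z up. Neck outside 58 mm, bore 47 mm diameter. Flange 0 to 1.5 mm above the mouth after release means locked home (0.7 mm nominal); a plug that is not locked is lifted by the spring to about 10 mm.
- ridge_top (a point): On the neck's axis, 5 mm below the mouth: level of the thread insert's flat ridge tops (ridges reach in to radius 18.6 mm). Lugs resting there hold the flange 11.7 mm above the mouth. The angle at which the insert sits in the neck differs from job to job, is in no reading and has nothing to do with the case's yaw.
- ridge_end (a point): On the neck's axis, 12 mm below the mouth: lowest part of the ridges' undersides. From above, clockwise, each quarter of the insert is: gap 30 degrees (thread start; a lug has 14 degrees to spare), ridge 54, rib 6. A rib stands 2.5 mm above the ridge tops, blocks clockwise turning on top (cross-threading), ends backward turning at the gap, and is the end stop below.
- neck_foot (a point): On the neck's axis at its foot, 41 mm below the mouth. How it turns: from on top, at most 90 degrees anticlockwise bring the lugs over the gaps (from on top of a rib the first 2.5 mm drop is only onto the ridge). With the flange less than 4.7 mm above the mouth the lugs run under the ridges; then 54 to 68 degrees clockwise to the stop, drawn down like a thread.
- seal_top (a point): On the neck's axis, 10 mm below the mouth: where the spring-loaded seal disc in the bore stands when free. It meets the spigot when the flange is 14 mm above the mouth and pushes up with 0.6 N per mm from there, 8.4 N when the flange touches the mouth.
- piston: Bystander, to be left alone: a grey piston, 60 mm diameter, 54 mm high. Origin: centre of its underside.
- spacer: Bystander, to be left alone: a steel hub spacer ring, 38 mm diameter, 30 mm high. Origin: centre of its underside.
- bearing: Bystander, to be left alone: a ball bearing, 47 mm diameter, 14 mm thick, lying flat. Origin: centre of its underside.
- spanner: Bystander, to be left alone: an open spanner 200 mm long, lying. Origin: centre of its underside.
- brake_pad: Bystander, to be left alone: a brake pad 84 x 42 x 12 mm, lying. Origin: centre of its underside.
- tape: Bystander, to be left alone: a black roll of tape, 66 mm diameter, 19 mm high. Origin: centre of its underside.
- bolt: Bystander, to be left alone: a steel bolt 55 mm long, standing on its head. Origin: centre of its underside.
- screwdriver: Bystander, to be left alone: a screwdriver 215 mm long, lying. Origin: centre of its underside.
Mind the look-alikes: they are no part of the job. Leave any red look-alike of the plug alone.

How it is judged:
By the outcome, as a careful person would: the job done as asked, in the order asked, and still so for the second after the job is handed in, with the robot touching nothing.
It also fails if it takes over 72 s, if anything falls off the work surface, if the arm or the gripper's body presses on something with over 40 N, if the wrist force passes 120 N, or if a joint passes its speed limit or range.

## Working session

There is one attempt and no reset: what is moved stays moved. The work goes in short steps, Python scripts to look and compute and a tool call to move; the robot and the scene stay as the last step left them, time stands still between calls to the robot, and variables do not carry over. Pictures are saved under pics/ and viewed, and the job is handed in when it is done.

Besides the shell and the picture viewer there is one more tool, called after ">>>" as name(argument=value, ...) on one line, values as JSON. servo_tool: Moves the arm, as the interface text tells. Scaled input: -1 to 1 covers 0.03 m each way for a shift and 4 degrees each way for a turn. Its arguments: {"type":"object","properties":{"grip":{"type":"array","items":{"type":"number"}},"dp":{"type":"array","items":{"type":"array","items":{"type":"number"}}},"rot":{"type":"array","items":{"type":"array","items":{"type":"number"}}},"grip_force":{"type":"number"}},"required":["grip","dp","rot"]}

```bash
ls; mkdir -p pics; python3 - <<'E'
from plant import *
import cv2,numpy as np
s=sense()
for k,v in s.items(): print(k,np.round(np.array(v),4).tolist())
for n in ["side","top","wrist"]:
    c=camera_info(n); print(n,np.round(c["mtx"],1).tolist(),np.round(c["cam_to_world"],4).tolist(),[k for k in c])
for n in ["side","top"]:
    im=get_image(n); cv2.imwrite(f"pics/{n}0.png",im[:,:,::-1])
E
```

```text
pics
time_s 0.0
qpos [63.7073, 20.5979, 86.6003, 0.0007, 72.9078, -6.5941]
joint_velocities [-0.0016, 0.045, -0.0433, -0.0175, -0.0693, 0.0112]
effort [-0.0002, -52.7612, -27.8617, -0.0001, 0.0131, 0.0001]
eef_pos [0.2019, 0.5643, 0.2304]
eef_rot [[0.9415, -0.0008, 0.3371], [-0.3371, -0.0017, 0.9415], [-0.0002, -1.0, -0.0018]]
contact_force [-0.7742, 0.678, 0.7877]
torque [0.0222, 0.0195, -0.0169]
finger_gap 0.0854
side [[463.0, 0.0, 318.8], [0.0, 463.0, 198.0], [0.0, 0.0, 1.0]] [[0.8427, 0.3735, -0.3877, -0.0287], [-0.5382, 0.5664, -0.6241, -0.9552], [-0.0135, 0.7346, 0.6784, 1.0487], [0.0, 0.0, 0.0, 1.0]] ['mtx', 'cam_to_world']
top [[492.0, 0.0, 312.3], [0.0, 492.0, 200.8], [0.0, 0.0, 1.0]] [[-0.0054, 0.9929, -0.1185, 0.3322], [-0.999, -0.0106, -0.0432, -0.1079], [-0.0442, 0.1181, 0.992, 1.8109], [0.0, 0.0, 0.0, 1.0]] ['mtx', 'cam_to_world']
wrist [[358.4, 0.0, 319.9], [0.0, 358.4, 198.3], [0.0, 0.0, 1.0]] [[0.3369, -0.9053, -0.2589, 0.1361], [0.9415, 0.3232, 0.0953, 0.5872], [-0.0026, -0.2758, 0.9612, 0.3729], [0.0, 0.0, 0.0, 1.0]] ['mtx', 'cam_to_world']
```

View pics/side0.png

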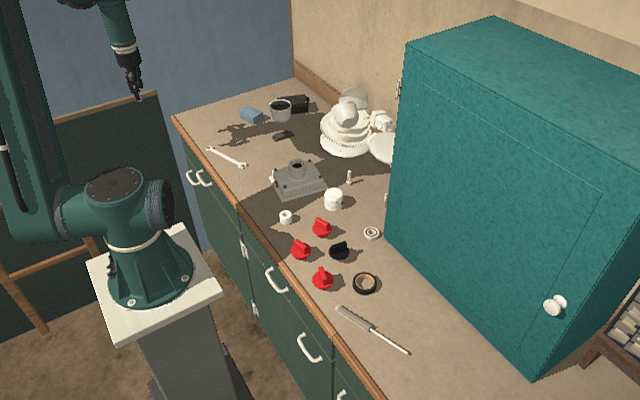

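View pics/top0.png

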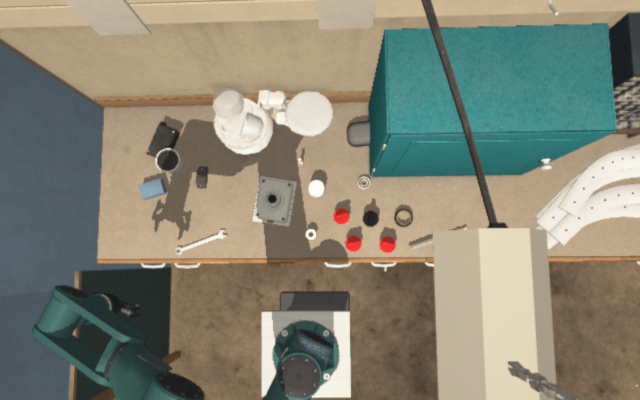

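Candidates in the side view: the black knob with a bar at (340,250), the black tape ring at (364,283), and red look-alikes at (321,227), (301,250) and (322,278). There are also far black blocks at (283,135) and (300,103). In the top view these are the plug (371,218), tape (403,217) and reds (342,216), (354,243), (388,244). I choose the black knob and check it in a close crop.

```bash
python3 - <<'E'
import cv2,numpy as np
a=cv2.imread("pics/side0.png")[200:300,270:400]; b=cv2.imread("pics/top0.png")[160:260,240:430]
cv2.imwrite("pics/c1.png",cv2.resize(a,None,fx=6,fy=6,interpolation=cv2.INTER_CUBIC)[:600,:800])
cv2.imwrite("pics/c2.png",cv2.resize(b,None,fx=4.2,fy=4.2,interpolation=cv2.INTER_CUBIC)[:600,:800])
E
```

```text
(no output)
```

View pics/c1.png

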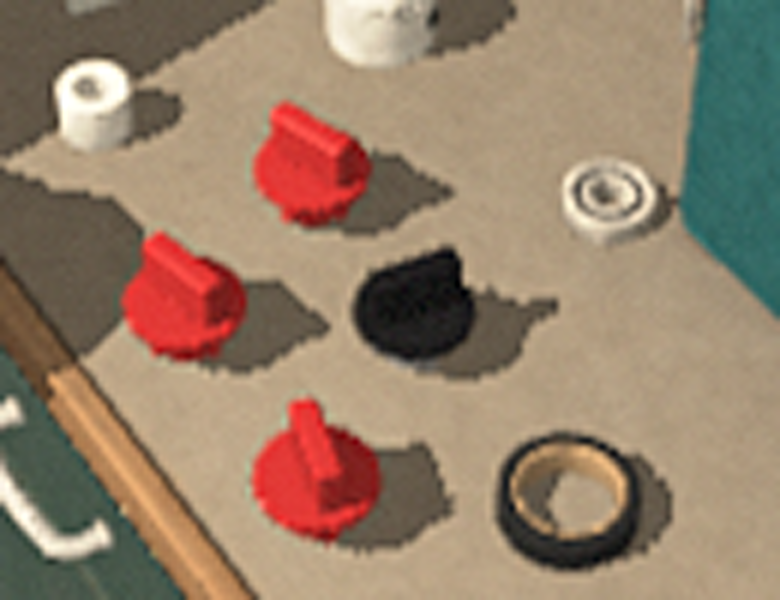

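View pics/c2.png

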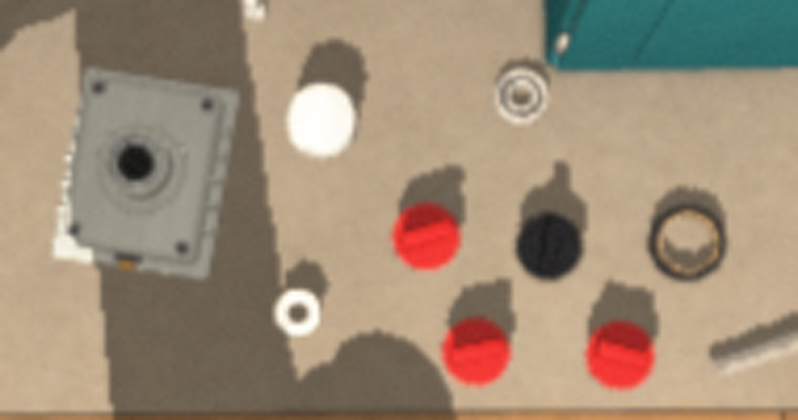

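```bash
cat > h.py <<'E'
import numpy as np,cv2
from plant import *
def ray(ci,uv):
    K=np.array(ci["mtx"]);T=np.array(ci["cam_to_world"])
    d=np.linalg.inv(K)@np.array([uv[0],uv[1],1.]); d=T[:3,:3]@np.array([d[0],-d[1],-d[2]])
    return T[:3,3],d
def onz(ci,uv,z):
    o,d=ray(ci,uv); return o+d*(z-o[2])/d[2]
def proj(ci,P):
    K=np.array(ci["mtx"]);T=np.array(ci["cam_to_world"])
    p=T[:3,:3].T@(np.array(P)-T[:3,3]); p=np.array([p[0],-p[1],-p[2]]); q=K@p; return q[:2]/q[2]
def tri(c1,u1,c2,u2):
    o1,d1=ray(c1,u1);o2,d2=ray(c2,u2);d1=d1/np.linalg.norm(d1);d2=d2/np.linalg.norm(d2)
    A=np.array([d1,-d2]).T; t=np.linalg.lstsq(A,o2-o1,rcond=None)[0]
    a=o1+t[0]*d1;b=o2+t[1]*d2; return (a+b)/2,np.linalg.norm(a-b)
def st():
    s=sense(); print("t",round(s["time_s"],2),"p",np.round(s["eef_pos"],4),"gap",round(s["finger_gap"]*1e3,1),"F",np.round(s["contact_force"],2),"M",np.round(s["torque"],3)); print(np.round(s["eef_rot"],4).tolist(), "q",np.round(s["qpos"],1)); return s
def turn(s,R2):
    from scipy.spatial.transform import Rotation as R
    return R.from_matrix(np.array(s["eef_rot"]).T@R2).as_rotvec(degrees=True)
E
python3 - <<'E'
from h import *
ct=camera_info("top");cs=camera_info("side")
t=cv2.imread("pics/top0.png");s=cv2.imread("pics/side0.png")
def dark(im,x0,y0,x1,y1,th=50):
    m=np.zeros(im.shape[:2],np.uint8);m[y0:y1,x0:x1]=(im[y0:y1,x0:x1].max(2)<th)
    n,l,st,c=cv2.connectedComponentsWithStats(m);i=1+np.argmax(st[1:,4]);return c[i],st[i],l==i
c,stt,l=dark(t,355,200,388,232); print(c,stt,onz(ct,c,0.034))
c2,st2,l2=dark(s,325,230,352,265,45); print(c2,st2)
# plug in side: flange ellipse
print("tri",tri(ct,c,cs,c2))
# neck: top view dark bore
c,stt,l=dark(t,255,185,290,215); print("bore",c,stt,onz(ct,c,0.088),onz(ct,c,0.075))
c2,st2,l2=dark(s,285,155,310,180,50); print("side bore",c2,st2,onz(cs,c2,.088))
for n,uv,z in [("piston",(317,188),.054),("spacer",(311,234),.03),("bearing",(364,182),.014),("tape",(404,217),.019),("red1",(341,216),.035),("red2",(353.5,243.5),.035),("red3",(388,244.5),.035),("bolt",(300,160),.03)]: print(n,onz(ct,uv,z).round(3))
E
```

```text
[370.11724138 217.99310345] [364 211  13  15 145] [ 0.47989392 -0.23895602  0.034     ]
[339.0965251  250.81853282] [330 242  19  18 259]
tri (array([ 0.48077806, -0.23953367,  0.03056742]), np.float64(0.001354359089197363))
bore [271.95238095 198.16666667] [269 195   7   7  42] [0.54903346 0.11018461 0.088     ] [0.55066936 0.11183011 0.075     ]
side bore [296.78571429 165.32142857] [293 164   9   4  28] [0.54556877 0.10353614 0.088     ]
piston [ 0.589 -0.049  0.054]
spacer [ 0.424 -0.025  0.03 ]
bearing [ 0.615 -0.221  0.014]
tape [ 0.484 -0.362  0.019]
red1 [ 0.488 -0.134  0.035]
red2 [ 0.389 -0.178  0.035]
red3 [ 0.384 -0.301  0.035]
bolt [0.697 0.014 0.03 ]
```

The crops confirm the black, barred knob at top (371,218) as the plug; the ring with tan lining is the tape. The plug is at about (0.480,-0.239), with a triangulated height of 31 mm, which fits. The neck is at about (0.549,0.110). I go over the neck first to look.

>>> servo_tool(grip=[85, 85, 85, 85, 85, 85, 85, 85], dp=[[0.4, 0, -0.3], [0.9, 0, -0.65], [0.9, 0, -0.65], [0.9, 0, -0.65], [0.9, 0, -0.65], [0.9, 0, -0.65], [0.9, 0, -0.65], [0.9, 0, -0.65]], rot=[[0, 0, 0], [0, 0, 0], [0, 0, 0], [0, 0, 0], [0, 0, 0], [0, 0, 0], [0, 0, 0], [0, 0, 0]])

```text
time_s: 0.77
eef_pos: [0.3429, 0.3578, 0.2311]
eef_rot: [[0.942, -0.0, 0.337], [-0.337, -0.001, 0.942], [0.0, -1.0, -0.001]]
contact_force: [0.1, 0.2, 0.8]
finger_gap: 0.0853
```

>>> servo_tool(grip=[85, 85, 85, 85, 85, 85, 85, 85], dp=[[0.9, 0, -0.65], [0.9, 0, -0.65], [0.9, 0, -0.65], [0.9, 0, -0.65], [0.9, 0, -0.65], [0.9, 0, -0.65], [0.9, 0, -0.65], [0.9, 0, -0.65]], rot=[[0, 0, 0], [0, 0, 0], [0, 0, 0], [0, 0, 0], [0, 0, 0], [0, 0, 0], [0, 0, 0], [0, 0, 0]])

```text
time_s: 1.43
eef_pos: [0.4933, 0.1381, 0.2312]
eef_rot: [[0.941, -0.001, 0.337], [-0.337, -0.0, 0.941], [-0.0, -1.0, -0.001]]
contact_force: [-0.8, 0.5, 0.0]
finger_gap: 0.0847
```

>>> servo_tool(grip=[85, 85, 85, 85, 85, 85, 85, 85], dp=[[0, 0, 0], [0, 0, 0], [0, 0, 0], [0, 0, 0], [0, 0, 0], [0, 0, 0], [0, 0, 0], [0, 0, 0]], rot=[[0, -1, 0], [0, -1, 0], [0, -1, 0], [0, -1, 0], [0, -0.9, 0], [0, 0, 0], [0, 0, 0], [0, 0, 0]])

```text
time_s: 2.1
eef_pos: [0.4929, 0.1401, 0.2312]
eef_rot: [[1.0, -0.0, 0.004], [-0.004, -0.0, 1.0], [-0.0, -1.0, -0.0]]
contact_force: [-0.3, 0.9, 0.1]
finger_gap: 0.0849
```

```bash
python3 - <<'E'
from h import *
import json
s=st(); ci=camera_info("wrist"); im=get_image("wrist"); cv2.imwrite("pics/w1.png",im[:,:,::-1])
json.dump({k:np.array(v).tolist() for k,v in ci.items()},open("w1.json","w"))
E
```

```text
t 2.1 p [0.4929 0.1401 0.2312] gap 84.9 F [-0.34  0.87  0.06] M [0.013 0.03  0.018]
[[1.0, -0.0004, 0.0037], [-0.0037, -0.0003, 1.0], [-0.0004, -1.0, -0.0003]] q [  8.1  13.4  97.2  -0.   69.5 -81.6]
```

View pics/w1.png

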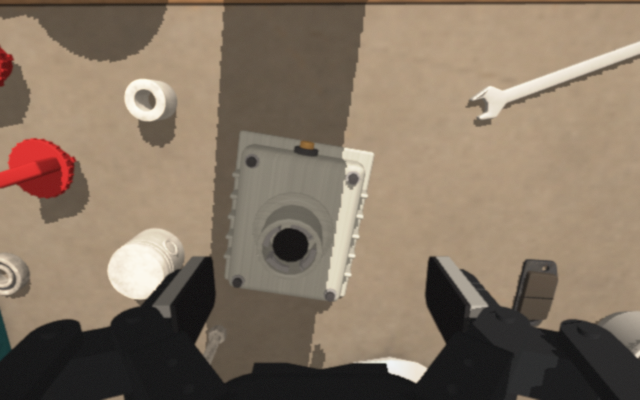

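```bash
python3 - <<'E'
from h import *
im=cv2.imread("pics/w1.png"); a=im[180:310,220:380]
cv2.imwrite("pics/c3.png",cv2.resize(a,None,fx=4.6,fy=4.6,interpolation=cv2.INTER_CUBIC))
E
```

```text
(no output)
```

View pics/c3.png

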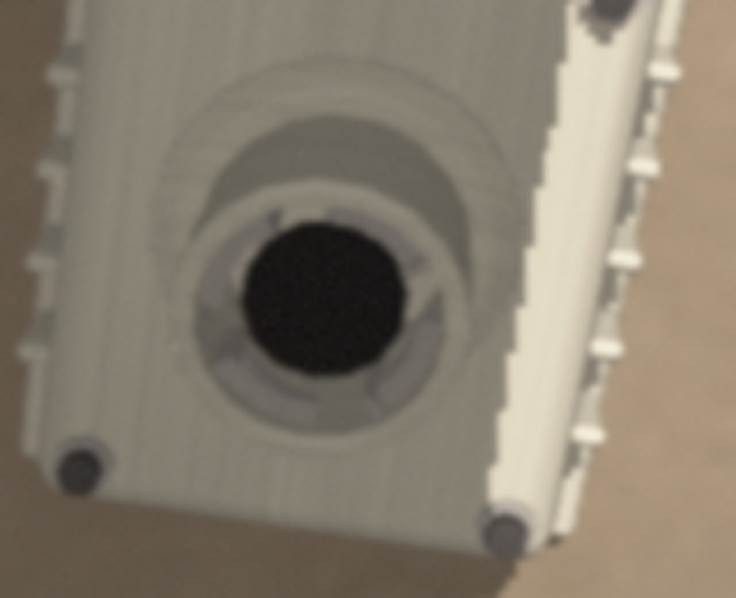

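```bash
python3 - <<'E'
from h import *
import json
ci=json.load(open("w1.json"))
f=lambda x,y:(220+(x+.5)/4.6-.5,180+(y+.5)/4.6-.5)
# extremes of neck: inner (bore) & outer at the mouth z=.088
pts={"inL":(193,315),"inR":(447,312),"inB":(322,437),"outL":(178,315),"outR":(469,312),"outB":(322,452),"outT":(322,178)}
W={k:onz(ci,f(*v),.088)[:2] for k,v in pts.items()}
for k in W: print(k,W[k].round(4))
print("outer c",(W["outL"]+W["outR"])/2,(W["outT"]+W["outB"])/2,np.linalg.norm(W["outL"]-W["outR"]),np.linalg.norm(W["outT"]-W["outB"]), "in dia",np.linalg.norm(W["inL"]-W["inR"]))
E
```

```text
inL [0.5493 0.0884]
inR [0.5488 0.1361]
inB [0.5747 0.1119]
outL [0.5493 0.0856]
outR [0.5488 0.1402]
outB [0.5779 0.1118]
outT [0.5222 0.1133]
outer c [0.54906057 0.11286953] [0.5500557  0.11257186] 0.05463140955326455 0.05576798753773384 in dia 0.04768852168599788
```

```bash
python3 - <<'E'
from h import *
import json
ci=json.load(open("w1.json"))
im=cv2.imread("pics/w1.png")
# rectified view of plane z=.083, north = +x world, left=+y
C=np.array([.550,.1123]);S=8000;N=300
w=np.array([[.03,.03],[.03,-.03],[-.03,-.03],[-.03,.03]])
src=np.array([proj(ci,[C[0]+a,C[1]+b,.083]) for a,b in w],np.float32)
dst=np.array([[N-b*S,N-a*S] for a,b in w],np.float32)
o=cv2.warpPerspective(im,cv2.getPerspectiveTransform(src,dst),(600,600),flags=cv2.INTER_CUBIC)
for k in range(0,360,30):
    d=np.array([np.cos(np.radians(k)),np.sin(np.radians(k))]); p=np.array([N,N])+np.array([-d[1],-d[0]])*230
    cv2.putText(o,str(k),(int(p[0])-15,int(p[1])+5),0,.5,(0,0,255),1)
cv2.circle(o,(N,N),int(.0186*S),(0,255,0),1);cv2.circle(o,(N,N),int(.0235*S),(0,255,255),1)
cv2.imwrite("pics/r1.png",o)
E
```

```text
(no output)
```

View pics/r1.png

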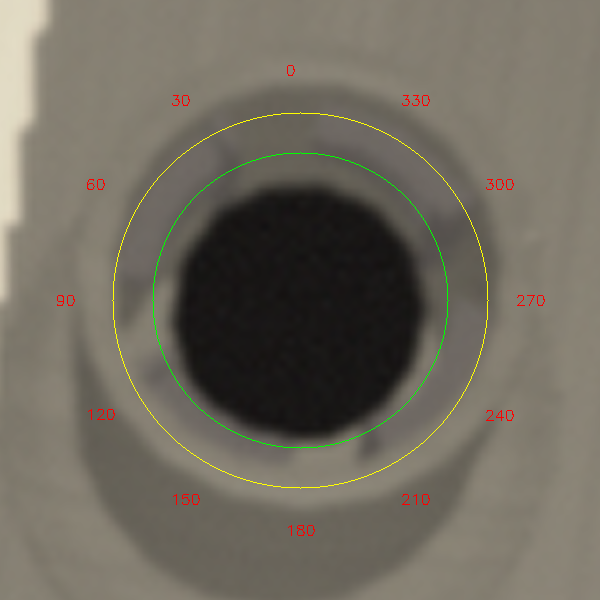

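The neck ring is clear at wrist (290,248), so the neck centre is about (0.550,0.112). The bore measures 47.7 mm against 47 given, a fair match. The insert is visible too: ribs near yaw 26° mod 90, so gaps are centred near 9° mod 90. Next, the plug.

>>> servo_tool(grip=[85, 85, 85, 85, 85, 85, 85, 85], dp=[[-0.1, 0, -0.5], [-0.1, 0, -0.9], [-0.1, 0, -0.9], [-0.1, 0, -0.9], [-0.1, 0, -0.9], [-0.1, 0, -0.9], [-0.1, 0, -0.9], [-0.1, 0, -0.9]], rot=[[0, 0, 0], [0, 0, 0], [0, 0, 0], [0, 0, 0], [0, 0, 0], [0, 0, 0], [0, 0, 0], [0, 0, 0]])

```text
time_s: 2.82
eef_pos: [0.4685, -0.0648, 0.2314]
eef_rot: [[1.0, 0.0, 0.003], [-0.003, -0.0, 1.0], [0.0, -1.0, -0.0]]
contact_force: [0.4, 0.2, -0.0]
finger_gap: 0.0848
```

>>> servo_tool(grip=[85, 85, 85, 85, 85, 85, 85, 85], dp=[[-0.1, 0, -0.9], [-0.1, 0, -0.9], [-0.1, 0, -0.9], [-0.1, 0, -0.9], [-0.1, 0, -0.9], [-0.1, 0, -0.9], [0, 0, -0.4], [0, 0, 0]], rot=[[0, 0, 0], [0, 0, 0], [0, 0, 0], [0, 0, 0], [0, 0, 0], [0, 0, 0], [0, 0, 0], [0, 0, 0]])

```text
time_s: 3.48
eef_pos: [0.4507, -0.24, 0.2314]
eef_rot: [[1.0, 0.001, 0.005], [-0.005, -0.001, 1.0], [0.001, -1.0, -0.001]]
contact_force: [0.4, -0.4, -1.0]
finger_gap: 0.0848
```

```bash
python3 - <<'E'
from h import *
import json
s=st(); ci=camera_info("wrist"); im=get_image("wrist"); cv2.imwrite("pics/w2.png",im[:,:,::-1])
json.dump({k:np.array(v).tolist() for k,v in ci.items()},open("w2.json","w"))
print(proj(ci,[.48,-.239,.03]))
E
```

```text
t 3.48 p [ 0.4507 -0.24    0.2314] gap 84.8 F [ 0.36 -0.42 -1.03] M [-0.031 -0.05   0.005]
[[1.0, 0.0006, 0.0052], [-0.0052, -0.0012, 1.0], [0.0006, -1.0, -0.0012]] q [ -35.8   13.2   97.4   -0.    69.4 -125.4]
[322.51314697 198.78323914]
```

View pics/w2.png

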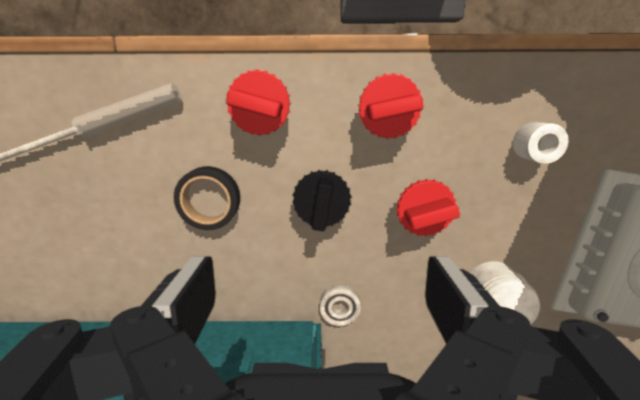

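```bash
python3 - <<'E'
from h import *
im=cv2.imread("pics/w2.png"); a=im[160:240,275:370]
o=cv2.resize(a,None,fx=7,fy=7,interpolation=cv2.INTER_CUBIC)
o=np.clip(o.astype(float)*2.2,0,255).astype(np.uint8)
cv2.imwrite("pics/c4.png",o)
import json
ci=json.load(open("w2.json"))
m=np.zeros(im.shape[:2],np.uint8); m[160:240,275:370]=im[160:240,275:370].max(2)<48
n,l,s,c=cv2.connectedComponentsWithStats(m);i=1+np.argmax(s[1:,4]);print(s[i],c[i],onz(ci,c[i],.032))
print("cab",onz(ci,(300,322),0))
E
```

```text
[ 294  172   56   59 2437] [321.26508002 199.31924497] [ 0.47997059 -0.24024883  0.032     ]
cab [ 0.64309094 -0.26646985  0.        ]
```

View pics/c4.png

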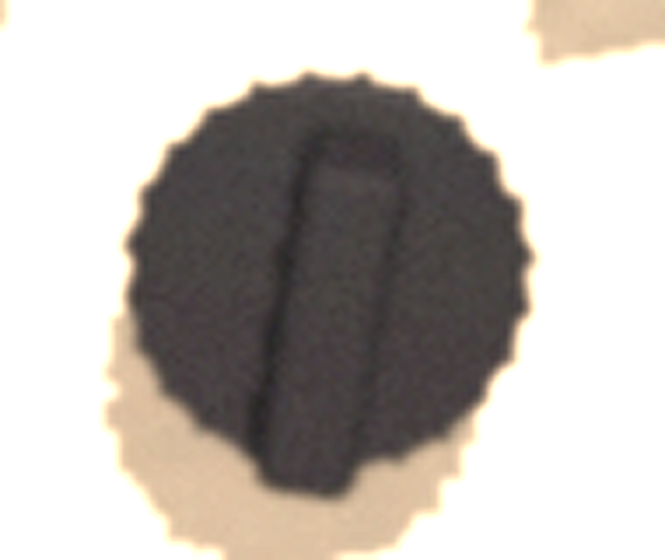

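```bash
python3 - <<'E'
from h import *
import json
ci=json.load(open("w2.json"))
f=lambda x,y:(275+(x+.5)/7-.5,160+(y+.5)/7-.5)
a=onz(ci,f(355,175),.06);b=onz(ci,f(308,485),.06)
print(a,b,(a+b)/2,np.linalg.norm(a-b),np.degrees(np.arctan2(*(b-a)[1::-1])))
a=onz(ci,f(312,172),.06);b=onz(ci,f(397,178),.06);print("thick",np.linalg.norm(a-b))
for e in [((130,260),(530,260)),((330,75),(330,462))]:
  a,b=[onz(ci,f(*p),.030) for p in e]; print((a+b)/2,np.linalg.norm(a-b))
E
```

```text
[ 0.4580109  -0.23657929  0.06      ] [ 0.5005468 -0.2428854  0.06     ] [ 0.47927885 -0.23973234  0.06      ] 0.04300081351709591 -8.432905123071702
thick 0.010971994579712367
[ 0.47784983 -0.23979506  0.03      ] 0.0569580282721938
[ 0.47974527 -0.23979668  0.03      ] 0.05740752496800887
```

The plug's bar runs at yaw -8.4° and its centre is about (0.479,-0.240). The bar measures 43 mm against 46 given, and the flange 57 mm against 58. Joint 6 has room without flipping the tool, so I align over the plug and descend partway.

>>> servo_tool(grip=[85, 85, 85, 85, 85, 85, 85, 85], dp=[[0.5, 0, 0], [0.45, 0, 0], [0, 0.5, 0], [0, 1, 0], [0, 1, 0], [0, 1, 0], [0, 0.8, 0], [0, 0, 0]], rot=[[0, 0, 0], [0, 0, 0], [0, 1, 0], [0, 1, 0], [0, 0.05, 0], [0, 0, 0], [0, 0, 0], [0, 0, 0]])

```text
time_s: 4.2
eef_pos: [0.4767, -0.2342, 0.0981]
eef_rot: [[0.99, -0.007, 0.143], [-0.143, 0.005, 0.99], [-0.008, -1.0, 0.004]]
contact_force: [-2.0, -0.1, -0.0]
finger_gap: 0.0846
```

```bash
python3 - <<'E'
from h import *
s=st(); ci=camera_info("wrist"); im=get_image("wrist"); cv2.imwrite("pics/w3.png",im[:,:,::-1])
R=np.array(s["eef_rot"]);print("yaw",np.degrees(np.arctan2(R[1,0],R[0,0])), "to go tool", R.T@(np.array([.479,-.2397,.034])-s["eef_pos"]))
E
```

```text
t 4.2 p [ 0.4767 -0.2342  0.0981] gap 84.6 F [-2.01 -0.06 -0.02] M [-0.016  0.049  0.034]
[[0.9897, -0.007, 0.1432], [-0.1432, 0.005, 0.9897], [-0.0076, -1.0, 0.0039]] q [ -33.6   24.4  102.9    0.    53.2 -115.4]
yaw -8.231590791732524 to go tool [ 0.00358543  0.0640598  -0.00537931]
```

View pics/w3.png

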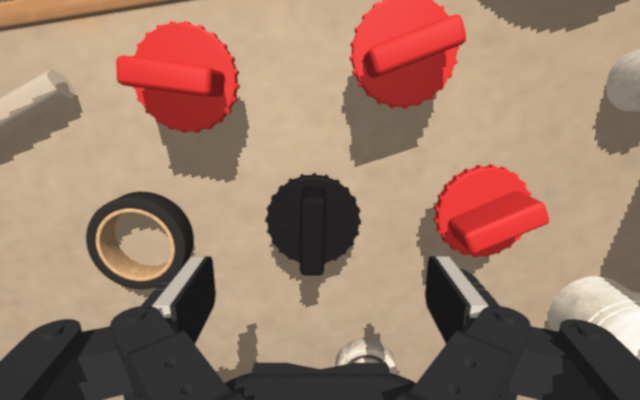

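>>> servo_tool(grip=[85, 85, 85, 85, 85, 85, 85, 85], dp=[[0.1, 0, -0.15], [0, 0, 0], [0, 0, 0], [0, 0, 0], [0, 0, 0], [0, 0, 0], [0, 0, 0], [0, 0, 0]], rot=[[0, 0, 0], [0, 0, 0], [0, 0, 0], [0, 0, 0], [0, 0, 0], [0, 0, 0], [0, 0, 0], [0, 0, 0]])

```text
time_s: 4.92
eef_pos: [0.4813, -0.2425, 0.1025]
eef_rot: [[0.99, 0.0, 0.144], [-0.144, -0.0, 0.99], [0.0, -1.0, -0.0]]
contact_force: [0.1, 0.4, -1.0]
finger_gap: 0.0852
```

```bash
python3 - <<'E'
from h import *
s=st(); ci=camera_info("wrist"); im=get_image("wrist"); cv2.imwrite("pics/w4.png",im[:,:,::-1])
R=np.array(s["eef_rot"]);print("yaw",np.degrees(np.arctan2(R[1,0],R[0,0])), "to go tool", R.T@(np.array([.479,-.2397,.034])-s["eef_pos"]))
a=im[150:300,240:390]; o=np.clip(cv2.resize(a,None,fx=4,fy=4,interpolation=cv2.INTER_CUBIC).astype(float)*2.2,0,255).astype(np.uint8)
cv2.imwrite("pics/c5.png",o[:,:,::-1]); import json
json.dump({k:np.array(v).tolist() for k,v in ci.items()},open("w4.json","w"))
E
```

```text
t 4.92 p [ 0.4813 -0.2425  0.1025] gap 85.2 F [ 0.15  0.35 -1.05] M [0.01  0.007 0.013]
[[0.9895, 0.0001, 0.1444], [-0.1444, -0.0002, 0.9895], [0.0001, -1.0, -0.0002]] q [ -34.1   24.4  102.1   -0.    53.5 -115.8]
yaw -8.304811953567972 to go tool [-0.00269469  0.06849631  0.0024157 ]
```

View pics/c5.png

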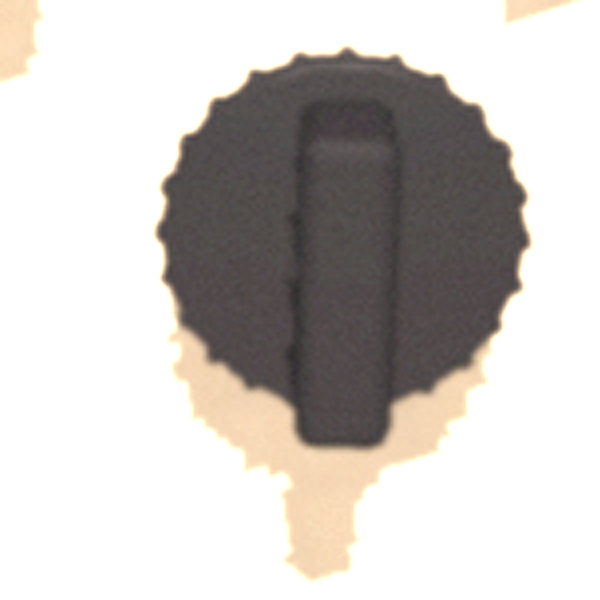

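```bash
python3 - <<'E'
from h import *
import json
ci=json.load(open("w4.json"))
f=lambda x,y:(240+(x+.5)/4-.5,150+(y+.5)/4-.5)
a=onz(ci,f(351,145),.06);b=onz(ci,f(343,443),.06)
print((a+b)/2,np.linalg.norm(a-b),np.degrees(np.arctan2(*(b-a)[1::-1])))
for e in [((162,235),(527,235)),((345,52),(345,410))]:
  a,b=[onz(ci,f(*p),.030) for p in e]; print((a+b)/2,np.linalg.norm(a-b))
s=sense();R=np.array(s["eef_rot"]);print(R.T@(np.array([.479,-.240,.034])-s["eef_pos"]))
E
```

```text
[ 0.47967233 -0.23966987  0.06      ] 0.04335962642606295 -9.458618132839119
[ 0.4800875  -0.23961851  0.03      ] 0.057387822724379256
[ 0.48050219 -0.23959364  0.03      ] 0.05902245763915506
[-0.00263971  0.06843534  0.00211413]
```

>>> servo_tool(grip=[85, 85, 85, 85, 85, 85, 85, 85], dp=[[-0.06, 0.2, 0.09], [0, 0.4, 0], [0, 0.5, 0], [0, 0.5, 0], [0, 0.4, 0], [0, 0.28, 0], [0, 0, 0], [0, 0, 0]], rot=[[0, 0.15, 0], [0, 0, 0], [0, 0, 0], [0, 0, 0], [0, 0, 0], [0, 0, 0], [0, 0, 0], [0, 0, 0]])

```text
time_s: 5.63
eef_pos: [0.4795, -0.2392, 0.0335]
eef_rot: [[0.988, -0.001, 0.155], [-0.155, 0.001, 0.988], [-0.001, -1.0, 0.0]]
contact_force: [0.3, 0.4, -0.2]
finger_gap: 0.085
```

>>> servo_tool(grip=[85, 85, 85, 85, 85, 85, 85, 85], dp=[[0, 0, 0], [0, 0, 0], [0, 0, 0], [0, 0, 0], [0, 0, 0], [0, 0, 0], [0, 0, 0], [0, 0, 0]], rot=[[0, 0, 0], [0, 0, 0], [0, 0, 0], [0, 0, 0], [0, 0, 0], [0, 0, 0], [0, 0, 0], [0, 0, 0]])

```text
time_s: 6.3
eef_pos: [0.48, -0.2395, 0.034]
eef_rot: [[0.988, 0.0, 0.155], [-0.155, -0.0, 0.988], [0.0, -1.0, -0.0]]
contact_force: [-0.1, 0.2, 0.7]
finger_gap: 0.0853
```

```bash
python3 - <<'E'
from h import *
s=st(); im=get_image("wrist"); cv2.imwrite("pics/w5.png",im[:,:,::-1])
E
```

```text
t 6.3 p [ 0.48   -0.2395  0.034 ] gap 85.3 F [-0.12  0.22  0.66] M [ 0.025 -0.021 -0.058]
[[0.988, 0.0, 0.1547], [-0.1547, -0.0002, 0.988], [0.0001, -1.0, -0.0001]] q [ -33.9   30.2  105.2   -0.    44.5 -115. ]
```

View pics/w5.png

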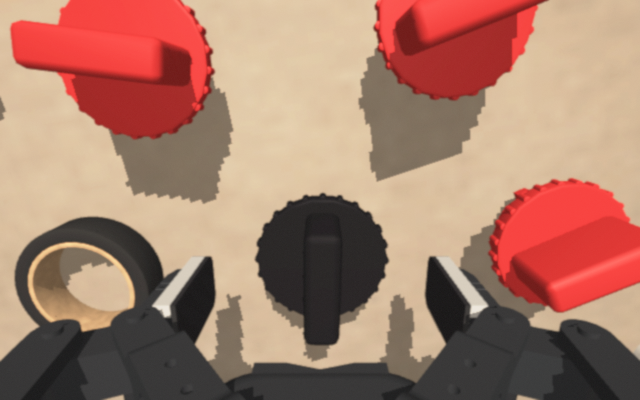

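The bar sits at column 321, midway between the pads at 213 and 428, and is parallel to them. I close the gripper.

>>> servo_tool(grip=[70, 55, 42, 32, 25, 20, 12, 8], dp=[[0, 0, 0], [0, 0, 0], [0, 0, 0], [0, 0, 0], [0, 0, 0], [0, 0, 0], [0, 0, 0], [0, 0, 0]], rot=[[0, 0, 0], [0, 0, 0], [0, 0, 0], [0, 0, 0], [0, 0, 0], [0, 0, 0], [0, 0, 0], [0, 0, 0]], grip_force=40)

```text
time_s: 7.02
eef_pos: [0.48, -0.2396, 0.034]
eef_rot: [[0.988, -0.0, 0.155], [-0.155, -0.0, 0.988], [0.0, -1.0, -0.0]]
contact_force: [-0.5, 0.4, 0.7]
finger_gap: 0.0134
```

>>> servo_tool(grip=[5, 5, 5, 5, 5, 5, 5, 5], dp=[[0, 0, 0], [0, 0, 0], [0, 0, 0], [0, 0, 0], [0, 0, 0], [0, 0, 0], [0, 0, 0], [0, 0, 0]], rot=[[0, 0, 0], [0, 0, 0], [0, 0, 0], [0, 0, 0], [0, 0, 0], [0, 0, 0], [0, 0, 0], [0, 0, 0]])

```text
time_s: 7.68
eef_pos: [0.48, -0.2396, 0.0339]
eef_rot: [[0.988, 0.0, 0.155], [-0.155, -0.0, 0.988], [0.0, -1.0, -0.0]]
contact_force: [-0.5, -0.4, 1.8]
finger_gap: 0.0132
```

```bash
python3 - <<'E'
from h import *
s=st(); im=get_image("wrist"); cv2.imwrite("pics/w6.png",im[:,:,::-1])
E
```

```text
t 7.68 p [ 0.48   -0.2396  0.0339] gap 13.2 F [-0.53 -0.37  1.8 ] M [-0.12   0.091  0.002]
[[0.988, 0.0, 0.1547], [-0.1547, -0.0002, 0.988], [0.0, -1.0, -0.0002]] q [ -33.9   30.2  105.2   -0.    44.5 -115. ]
```

View pics/w6.png

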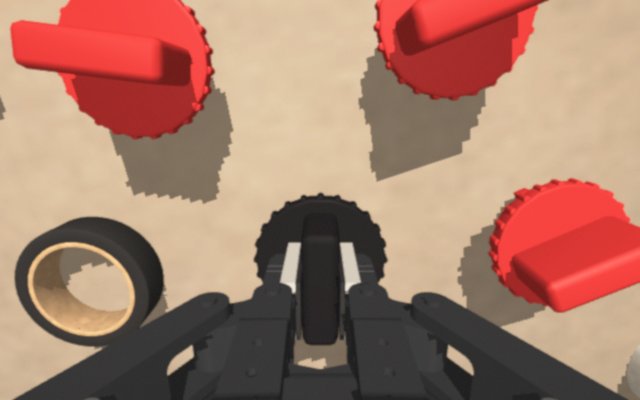

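>>> servo_tool(grip=[5, 5, 5, 5, 5, 5, 5, 5], dp=[[0, -0.1, 0], [0, -0.3, 0], [0, -0.6, 0], [0, -0.8, 0], [0, -0.8, 0], [0, -0.8, 0], [0, -0.6, 0], [0, -0.3, 0]], rot=[[0, 0, 0], [0, 0, 0], [0, 0, 0], [0, 0, 0], [0, 0, 0], [0, 0, 0], [0, 0, 0], [0, 0, 0]])

```text
time_s: 8.4
eef_pos: [0.4809, -0.24, 0.1659]
eef_rot: [[0.988, 0.003, 0.155], [-0.155, -0.002, 0.988], [0.003, -1.0, -0.002]]
contact_force: [0.5, -0.9, -2.5]
finger_gap: 0.0131
```

```bash
python3 - <<'E'
from h import *
s=st(); R=np.array(s["eef_rot"]); print(R.T@(np.array([.550,.1123,.164])-s["eef_pos"])/.03)
im=get_image("side"); cv2.imwrite("pics/s1.png",cv2.resize(im[120:320,220:420,::-1],None,fx=3,fy=3))
E
```

```text
t 8.4 p [ 0.4809 -0.24    0.1659] gap 13.1 F [ 0.47 -0.87 -2.5 ] M [ 0.005 -0.02   0.027]
[[0.988, 0.0031, 0.1547], [-0.1547, -0.0021, 0.988], [0.0034, -1.0, -0.0016]] q [ -33.9   19.4   98.9    0.    61.5 -115. ]
[ 0.45802637  0.04556487 11.95906407]
```

View pics/s1.png

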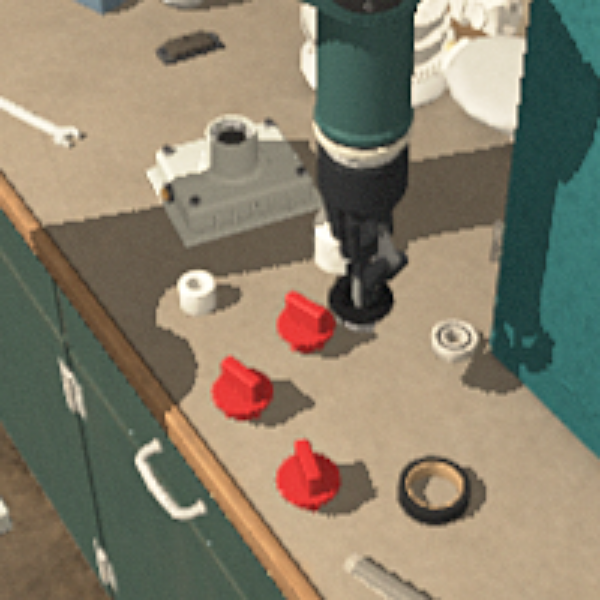

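>>> servo_tool(grip=[5, 5, 5, 5, 5, 5, 5, 5], dp=[[0, 0, 0.3], [0.1, 0, 0.7], [0.1, 0, 0.9], [0.1, 0, 0.9], [0.1, 0, 0.9], [0.06, 0, 0.9], [0, 0, 0.9], [0, 0, 0.9]], rot=[[0, 0, 0], [0, 0, 0], [0, 0, 0], [0, 0, 0], [0, 0, 0], [0, 0, 0], [0, 0, 0], [0, 0, 0]])

```text
time_s: 9.12
eef_pos: [0.5219, -0.0496, 0.161]
eef_rot: [[0.988, -0.004, 0.155], [-0.155, 0.001, 0.988], [-0.004, -1.0, 0.0]]
contact_force: [0.4, -0.3, -2.1]
finger_gap: 0.0131
```

>>> servo_tool(grip=[5, 5, 5, 5, 5, 5, 5, 5], dp=[[0, 0, 0.9], [0, 0, 0.9], [0, 0, 0.9], [0, 0, 0.9], [0, 0, 0.9], [0, 0, 0.7], [0, 0, 0.4], [0, 0, 0]], rot=[[0, 0, 0], [0, 0, 0], [0, 0, 0], [0, 0, 0], [0, 0, 0], [0, 0, 0], [0, 0, 0], [0, 0, 0]])

```text
time_s: 9.78
eef_pos: [0.5483, 0.1166, 0.1614]
eef_rot: [[0.988, -0.003, 0.152], [-0.152, 0.001, 0.988], [-0.003, -1.0, 0.0]]
contact_force: [0.0, -0.6, -2.5]
finger_gap: 0.0133
```

>>> servo_tool(grip=[5, 5, 5, 5, 5, 5, 5, 5], dp=[[0, 0, 0], [0, 0, 0], [0, 0, 0], [0, 0, 0], [0, 0, 0], [0, 0, 0], [0, 0, 0], [0, 0, 0]], rot=[[0, 0.7, 0], [0, 1, 0], [0, 0.8, 0], [0, 0.3, 0], [0, 0, 0], [0, 0, 0], [0, 0, 0], [0, 0, 0]])

```text
time_s: 10.45
eef_pos: [0.5492, 0.1138, 0.1628]
eef_rot: [[0.939, -0.0, 0.343], [-0.343, -0.0, 0.939], [-0.0, -1.0, -0.0]]
contact_force: [0.0, -0.6, -2.7]
finger_gap: 0.0133
```

```bash
python3 - <<'E'
from h import *
s=st(); R=np.array(s["eef_rot"]); print("yaw",np.degrees(np.arctan2(R[1,0],R[0,0])),R.T@(np.array([.550,.1123,.142])-s["eef_pos"])/.03)
im=get_image("wrist"); cv2.imwrite("pics/w7.png",im[:,:,::-1])
im=get_image("side"); cv2.imwrite("pics/s2.png",cv2.resize(im[110:210,240:360,::-1],None,fx=6,fy=6,interpolation=cv2.INTER_CUBIC))
E
```

```text
t 10.45 p [0.5492 0.1138 0.1628] gap 13.3 F [ 0.01 -0.63 -2.68] M [-0.026  0.018 -0.022]
[[0.9393, -0.0003, 0.3431], [-0.3431, -0.0002, 0.9393], [-0.0002, -1.0, -0.0003]] q [  4.7  21.5  96.   -0.   62.5 -65.3]
yaw -20.06729345624192 [ 0.04183064  0.69264673 -0.03733987]
```

View pics/w7.png

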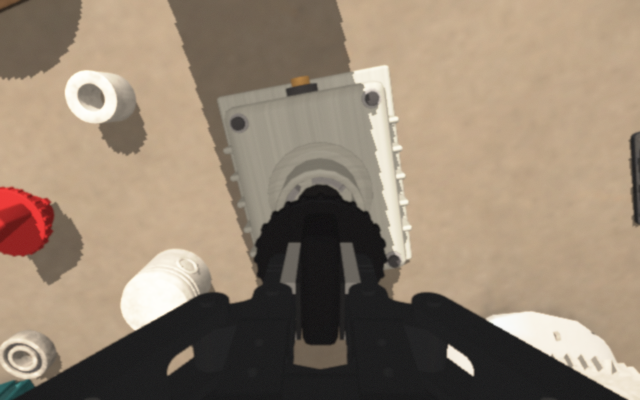

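View pics/s2.png

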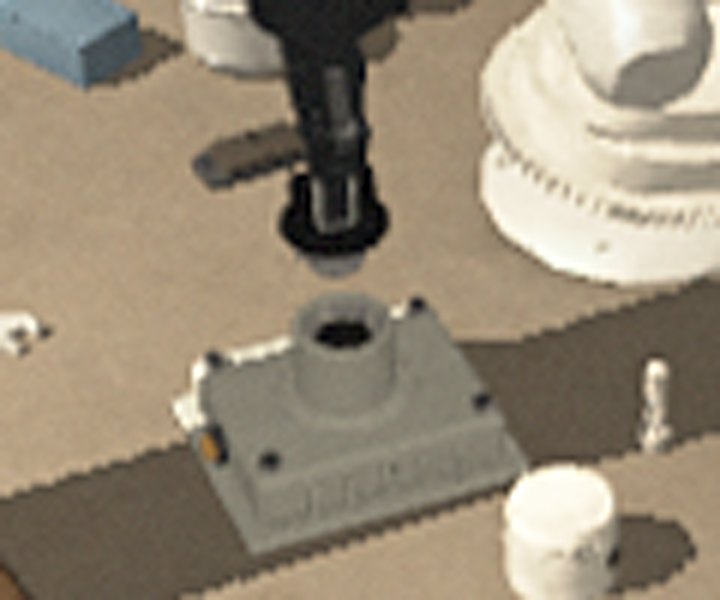

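```bash
python3 - <<'E'
from h import *
cs=camera_info("side")
f=lambda P:((proj(cs,P)-[240,110]+.5)*6-.5)
print(f([.5492,.1138,.157]),f([.550,.1123,.088]),f([.550,.1133,.088]),f([.551,.1123,.088]))
E
```

```text
[333.4738066  221.87117152] [342.05948571 323.42016209] [341.14423507 322.48410834] [343.61057337 322.79964482]
```

>>> servo_tool(grip=[5, 5, 5, 5, 5, 5, 5, 5], dp=[[0.055, 0.1, -0.045], [0, 0.3, 0], [0, 0.4, 0], [0, 0.3, 0], [0, 0.15, 0], [0, 0, 0], [0, 0, 0], [0, 0, 0]], rot=[[0, 0, 0], [0, 0, 0], [0, 0, 0], [0, 0, 0], [0, 0, 0], [0, 0, 0], [0, 0, 0], [0, 0, 0]])

```text
time_s: 11.22
eef_pos: [0.5507, 0.1122, 0.1256]
eef_rot: [[0.939, 0.0, 0.344], [-0.344, -0.0, 0.939], [0.0, -1.0, 0.0]]
contact_force: [0.5, 1.0, -2.8]
finger_gap: 0.0132
```

>>> servo_tool(grip=[5, 5, 5, 5, 5, 5, 5, 5], dp=[[0, 0, 0], [0, 0, 0], [0, 0, 0], [0, 0, 0], [0, 0, 0], [0, 0, 0], [0, 0, 0], [0, 0, 0]], rot=[[0, 0, 0], [0, 0, 0], [0, 0, 0], [0, 0, 0], [0, 0, 0], [0, 0, 0], [0, 0, 0], [0, 0, 0]])

```text
time_s: 11.88
eef_pos: [0.5504, 0.1122, 0.1254]
eef_rot: [[0.939, -0.0, 0.344], [-0.344, -0.0, 0.939], [-0.0, -1.0, -0.0]]
contact_force: [0.0, 0.8, -3.2]
finger_gap: 0.0132
```

```bash
python3 - <<'E'
from h import *
s=st()
im=get_image("side"); cv2.imwrite("pics/s3.png",cv2.resize(im[110:210,240:360,::-1],None,fx=6,fy=6,interpolation=cv2.INTER_CUBIC))
cs=camera_info("side")
f=lambda P:((proj(cs,P)-[240,110]+.5)*6-.5)
p=s["eef_pos"];print(f([p[0],p[1],p[2]-.034+.028]))
E
```

```text
t 11.88 p [0.5504 0.1122 0.1254] gap 13.2 F [ 0.01  0.82 -3.17] M [ 0.021  0.035 -0.032]
[[0.9391, -0.0001, 0.3437], [-0.3437, -0.0001, 0.9391], [-0.0, -1.0, -0.0001]] q [  4.5  24.2  98.   -0.   57.8 -65.4]
[340.11968126 278.25001923]
```

View pics/s3.png

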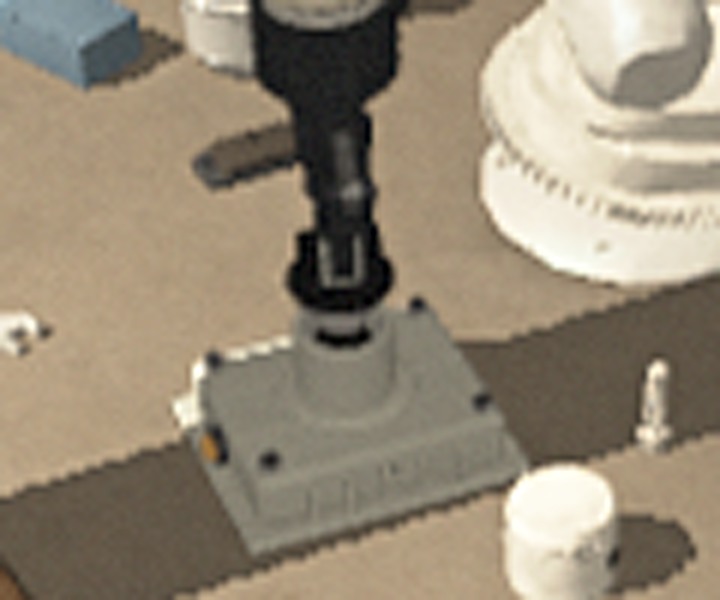

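>>> servo_tool(grip=[5, 5, 5, 5, 5, 5, 5, 5], dp=[[0, 0.05, 0], [0, 0.05, 0], [0, 0.05, 0], [0, 0.05, 0], [0, 0.05, 0], [0, 0.03, 0], [0, 0, 0], [0, 0, 0]], rot=[[0, 0, 0], [0, 0, 0], [0, 0, 0], [0, 0, 0], [0, 0, 0], [0, 0, 0], [0, 0, 0], [0, 0, 0]])

```text
time_s: 12.6
eef_pos: [0.5503, 0.1122, 0.1169]
eef_rot: [[0.939, -0.0, 0.344], [-0.344, -0.0, 0.939], [-0.0, -1.0, -0.0]]
contact_force: [-0.2, 0.7, -2.0]
finger_gap: 0.0137
```

>>> servo_tool(grip=[5, 5, 5, 5, 5, 5, 5, 5], dp=[[0, 0.04, 0], [0, 0.04, 0], [0, 0.03, 0], [0, 0.03, 0], [0, 0.03, 0], [0, 0, 0], [0, 0, 0], [0, 0, 0]], rot=[[0, 0, 0], [0, 0, 0], [0, 0, 0], [0, 0, 0], [0, 0, 0], [0, 0, 0], [0, 0, 0], [0, 0, 0]])

```text
time_s: 13.27
eef_pos: [0.5504, 0.1122, 0.1119]
eef_rot: [[0.939, -0.0, 0.344], [-0.344, -0.0, 0.939], [-0.0, -1.0, -0.0]]
contact_force: [-0.4, -1.1, -2.5]
finger_gap: 0.0132
```

```bash
python3 -c "
from h import *
st()"
```

```text
t 13.27 p [0.5504 0.1122 0.1119] gap 13.2 F [-0.39 -1.14 -2.53] M [-0.018 -0.003 -0.063]
[[0.9391, -0.0001, 0.3436], [-0.3436, -0.0001, 0.9391], [-0.0, -1.0, -0.0001]] q [  4.5  25.2  98.7  -0.   56.1 -65.4]
```

>>> servo_tool(grip=[5, 5, 5, 5, 5, 5, 5, 5], dp=[[0, 0.02, 0], [0, 0.02, 0], [0, 0.01, 0], [0, 0.01, 0], [0, 0.01, 0], [0, 0, 0], [0, 0, 0], [0, 0, 0]], rot=[[0, 0, 0], [0, 0, 0], [0, 0, 0], [0, 0, 0], [0, 0, 0], [0, 0, 0], [0, 0, 0], [0, 0, 0]])

```text
time_s: 13.93
eef_pos: [0.5505, 0.1122, 0.1099]
eef_rot: [[0.939, 0.0, 0.344], [-0.344, -0.0, 0.939], [0.0, -1.0, 0.0]]
contact_force: [0.9, -0.4, -2.1]
finger_gap: 0.0136
```

>>> servo_tool(grip=[5, 5, 5, 5, 5, 5, 5, 5], dp=[[0, 0.01, 0], [0, 0, 0], [0, 0.01, 0], [0, 0, 0], [0, 0.01, 0], [0, 0, 0], [0, 0, 0], [0, 0, 0]], rot=[[0, 0, 0], [0, 0, 0], [0, 0, 0], [0, 0, 0], [0, 0, 0], [0, 0, 0], [0, 0, 0], [0, 0, 0]])

```text
time_s: 14.6
eef_pos: [0.5506, 0.1123, 0.1096]
eef_rot: [[0.939, 0.001, 0.344], [-0.344, -0.0, 0.939], [0.001, -1.0, 0.0]]
contact_force: [-1.8, 0.4, 6.9]
finger_gap: 0.013
```

```bash
python3 -c "
from h import *
st()"
```

```text
t 14.6 p [0.5506 0.1123 0.1096] gap 13.0 F [-1.76  0.39  6.94] M [-0.018  0.32  -0.057]
[[0.9391, 0.0006, 0.3436], [-0.3436, -0.0, 0.9391], [0.0006, -1.0, 0.0002]] q [  4.5  25.4  98.8  -0.   55.8 -65.4]
```

Contact came at TCP z 109.6 mm, where lugs on the ridge tops predict 109.7, with about 9 N. I ease the pressure slightly and turn backward.

>>> servo_tool(grip=[5, 5, 5, 5, 5, 5, 5, 5], dp=[[0, -0.005, 0], [0, 0, 0], [0, 0, 0], [0, 0, 0], [0, 0, 0], [0, 0, 0], [0, 0, 0], [0, 0, 0]], rot=[[0, -0.3, 0], [0, -0.5, 0], [0, -0.5, 0], [0, -0.5, 0], [0, -0.5, 0], [0, -0.5, 0], [0, -0.2, 0], [0, 0, 0]])

```text
time_s: 15.27
eef_pos: [0.5508, 0.1122, 0.1096]
eef_rot: [[0.99, 0.001, 0.14], [-0.14, -0.0, 0.99], [0.001, -1.0, 0.0]]
contact_force: [-0.5, 1.0, 5.3]
finger_gap: 0.0131
```

```bash
cat >> h.py <<'E'
def yw():
    s=st(); R=np.array(s["eef_rot"]); print("yaw",np.degrees(np.arctan2(R[1,0],R[0,0]))); return s
E
python3 -c "
from h import *
yw()"
```

```text
t 15.27 p [0.5508 0.1122 0.1096] gap 13.1 F [-0.53  1.    5.3 ] M [-0.107  0.147  0.002]
[[0.9902, 0.001, 0.1399], [-0.1399, -0.0001, 0.9902], [0.001, -1.0, 0.0]] q [  4.5  25.4  98.8  -0.   55.8 -77.5]
yaw -8.04294341557297
```

>>> servo_tool(grip=[5, 5, 5, 5, 5, 5, 5, 5], dp=[[0, 0, 0], [0, 0, 0], [0, 0, 0], [0, 0, 0], [0, 0, 0], [0, 0, 0], [0, 0, 0], [0, 0, 0]], rot=[[0, -0.4, 0], [0, -0.5, 0], [0, -0.5, 0], [0, -0.5, 0], [0, -0.5, 0], [0, -0.4, 0], [0, 0, 0], [0, 0, 0]])

```text
time_s: 15.93
eef_pos: [0.5507, 0.1121, 0.1092]
eef_rot: [[0.999, 0.001, -0.053], [0.053, -0.0, 0.999], [0.001, -1.0, -0.0]]
contact_force: [-0.4, 0.4, 2.7]
finger_gap: 0.0136
```

```bash
python3 -c "
from h import *
yw()"
```

```text
t 15.93 p [0.5507 0.1121 0.1092] gap 13.6 F [-0.45  0.36  2.72] M [-0.172 -0.011  0.012]
[[0.9986, 0.0006, -0.0534], [0.0534, -0.0003, 0.9986], [0.0006, -1.0, -0.0003]] q [  4.5  25.4  98.8  -0.   55.7 -88.6]
yaw 3.061763354620839
```

>>> servo_tool(grip=[5, 5, 5, 5, 5, 5, 5, 5], dp=[[0, 0.005, 0], [0, 0.005, 0], [0, 0.005, 0], [0, 0, 0], [0, 0, 0], [0, 0, 0], [0, 0, 0], [0, 0, 0]], rot=[[0, -0.3, 0], [0, -0.3, 0], [0, -0.2, 0], [0, 0, 0], [0, 0, 0], [0, 0, 0], [0, 0, 0], [0, 0, 0]])

```text
time_s: 16.6
eef_pos: [0.5503, 0.1122, 0.1085]
eef_rot: [[0.994, -0.0, -0.11], [0.11, -0.0, 0.994], [-0.0, -1.0, -0.0]]
contact_force: [0.9, -0.4, 0.0]
finger_gap: 0.0133
```

```bash
python3 -c "
from h import *
yw()"
```

```text
t 16.6 p [0.5503 0.1122 0.1085] gap 13.3 F [ 0.92 -0.39  0.04] M [-0.094 -0.131 -0.009]
[[0.994, -0.0002, -0.1097], [0.1097, -0.0001, 0.994], [-0.0002, -1.0, -0.0]] q [  4.5  25.4  98.9  -0.   55.7 -91.8]
yaw 6.298182114647412
```

The lugs dropped at yaw about 3 to 6°, as the picture predicted: z is now 1.1 mm below the ridge-top level with only the spring force. I centre in the gap and press down.

>>> servo_tool(grip=[5, 5, 5, 5, 5, 5, 5, 5], dp=[[0, 0, 0], [0, 0.02, 0], [0, 0.03, 0], [0, 0.03, 0], [0, 0.03, 0], [0, 0.02, 0], [0, 0, 0], [0, 0, 0]], rot=[[0, -0.35, 0], [0, -0.35, 0], [0, 0, 0], [0, 0, 0], [0, 0, 0], [0, 0, 0], [0, 0, 0], [0, 0, 0]])

```text
time_s: 17.27
eef_pos: [0.5502, 0.1122, 0.1047]
eef_rot: [[0.987, -0.0, -0.158], [0.158, -0.0, 0.987], [-0.0, -1.0, 0.0]]
contact_force: [-1.9, 1.0, 1.1]
finger_gap: 0.0132
```

```bash
python3 -c "
from h import *
yw()"
```

```text
t 17.27 p [0.5502 0.1122 0.1047] gap 13.2 F [-1.91  1.04  1.14] M [-0.04   0.22   0.055]
[[0.9874, -0.0004, -0.1581], [0.1581, -0.0001, 0.9874], [-0.0004, -1.0, 0.0]] q [  4.5  25.7  99.1  -0.   55.2 -94.6]
yaw 9.095065942169008
```

>>> servo_tool(grip=[5, 5, 5, 5, 5, 5, 5, 5], dp=[[0, 0.03, 0], [0, 0.03, 0], [0, 0.03, 0], [0, 0.03, 0], [0, 0.03, 0], [0, 0.015, 0], [0, 0, 0], [0, 0, 0]], rot=[[0, 0, 0], [0, 0, 0], [0, 0, 0], [0, 0, 0], [0, 0, 0], [0, 0, 0], [0, 0, 0], [0, 0, 0]])

```text
time_s: 17.93
eef_pos: [0.5503, 0.1123, 0.0998]
eef_rot: [[0.987, -0.0, -0.158], [0.158, -0.0, 0.987], [-0.0, -1.0, 0.0]]
contact_force: [-2.8, 0.3, 5.0]
finger_gap: 0.0132
```

```bash
python3 -c "
from h import *
yw()"
```

```text
t 17.93 p [0.5503 0.1123 0.0998] gap 13.2 F [-2.8   0.3   4.96] M [ 0.084  0.538 -0.022]
[[0.9874, -0.0003, -0.1582], [0.1582, -0.0, 0.9874], [-0.0003, -1.0, 0.0]] q [  4.5  26.1  99.3  -0.   54.6 -94.6]
yaw 9.101322323062274
```

>>> servo_tool(grip=[5, 5, 5, 5, 5, 5, 5, 5], dp=[[-0.01, 0.02, 0], [0, 0.015, 0], [0, 0, 0], [0, 0, 0], [0, 0, 0], [0, 0, 0], [0, 0, 0], [0, 0, 0]], rot=[[0, 0, 0], [0, 0.2, 0], [0, 0.4, 0], [0, 0.5, 0], [0, 0.5, 0], [0, 0.5, 0], [0, 0.4, 0], [0, 0, 0]])

```text
time_s: 18.6
eef_pos: [0.5512, 0.1121, 0.0991]
eef_rot: [[1.0, 0.002, 0.018], [-0.018, -0.0, 1.0], [0.002, -1.0, -0.0]]
contact_force: [-1.4, 0.7, 4.7]
finger_gap: 0.0134
```

```bash
python3 -c "
from h import *
yw()"
```

```text
t 18.6 p [0.5512 0.1121 0.0991] gap 13.4 F [-1.38  0.7   4.68] M [-0.079  0.163  0.001]
[[0.9998, 0.0022, 0.0178], [-0.0178, -0.0001, 0.9998], [0.0022, -1.0, -0.0001]] q [  4.5  26.2  99.3  -0.   54.4 -84.5]
yaw -1.0191827544528023
```

>>> servo_tool(grip=[5, 5, 5, 5, 5, 5, 5, 5], dp=[[0, 0.005, 0], [0, 0.005, 0], [0, 0, 0], [0, 0, 0], [0, 0, 0], [0, 0, 0], [0, 0, 0], [0, 0, 0]], rot=[[0, 0.4, 0], [0, 0.5, 0], [0, 0.5, 0], [0, 0.5, 0], [0, 0.5, 0], [0, 0.5, 0], [0, 0.5, 0], [0, 0.3, 0]])

```text
time_s: 19.27
eef_pos: [0.5516, 0.112, 0.0989]
eef_rot: [[0.962, 0.003, 0.273], [-0.273, -0.0, 0.962], [0.003, -1.0, 0.001]]
contact_force: [-0.9, -0.4, 5.2]
finger_gap: 0.0131
```

```bash
python3 -c "
from h import *
yw()"
```

```text
t 19.27 p [0.5516 0.112  0.0989] gap 13.1 F [-0.92 -0.43  5.18] M [-0.106  0.084  0.062]
[[0.9621, 0.0028, 0.2725], [-0.2725, -0.0002, 0.9621], [0.0028, -1.0, 0.0006]] q [  4.5  26.2  99.3  -0.   54.3 -69.7]
yaw -15.815534367263718
```

>>> servo_tool(grip=[5, 5, 5, 5, 5, 5, 5, 5], dp=[[0, 0, 0], [0, 0, 0], [0, 0, 0], [0, 0, 0], [0, 0, 0], [0, 0, 0], [0, 0, 0], [0, 0, 0]], rot=[[0, 0.4, 0], [0, 0.5, 0], [0, 0.5, 0], [0, 0.5, 0], [0, 0.5, 0], [0, 0.5, 0], [0, 0.5, 0], [0, 0.2, 0]])

```text
time_s: 19.93
eef_pos: [0.5517, 0.112, 0.0989]
eef_rot: [[0.864, 0.003, 0.503], [-0.503, -0.0, 0.864], [0.003, -1.0, 0.001]]
contact_force: [0.7, -0.0, 5.1]
finger_gap: 0.0133
```

```bash
python3 -c "
from h import *
yw()"
```

```text
t 19.93 p [0.5517 0.112  0.0989] gap 13.3 F [ 0.66 -0.04  5.08] M [-0.109 -0.01   0.038]
[[0.8641, 0.003, 0.5032], [-0.5032, -0.0003, 0.8642], [0.0027, -1.0, 0.0013]] q [  4.5  26.2  99.3  -0.   54.3 -55.3]
yaw -30.214152133409666
```

>>> servo_tool(grip=[5, 5, 5, 5, 5, 5, 5, 5], dp=[[0, 0, 0], [0, 0, 0], [0, 0, 0], [0, 0, 0], [0, 0, 0], [0, 0, 0], [0, 0, 0], [0, 0, 0]], rot=[[0, 0.4, 0], [0, 0.5, 0], [0, 0.5, 0], [0, 0.5, 0], [0, 0.4, 0], [0, 0.3, 0], [0, 0.2, 0], [0, 0, 0]])

```text
time_s: 20.6
eef_pos: [0.5517, 0.112, 0.0989]
eef_rot: [[0.751, 0.003, 0.661], [-0.661, -0.0, 0.751], [0.002, -1.0, 0.002]]
contact_force: [0.4, 0.2, 4.4]
finger_gap: 0.0133
```

```bash
python3 -c "
from h import *
yw()"
```

```text
t 20.6 p [0.5517 0.112  0.0989] gap 13.3 F [0.44 0.19 4.43] M [-0.096  0.123 -0.008]
[[0.7506, 0.0029, 0.6608], [-0.6608, -0.0002, 0.7506], [0.0023, -1.0, 0.0018]] q [  4.5  26.2  99.3  -0.   54.3 -44.2]
yaw -41.36169617558971
```

>>> servo_tool(grip=[5, 5, 5, 5, 5, 5, 5, 5], dp=[[0, 0, 0], [0, 0, 0], [0, 0, 0], [0, 0, 0], [0, 0, 0], [0, 0, 0], [0, 0, 0], [0, 0, 0]], rot=[[0, 0.2, 0], [0, 0.25, 0], [0, 0.25, 0], [0, 0.25, 0], [0, 0.25, 0], [0, 0.25, 0], [0, 0.2, 0], [0, 0, 0]])

```text
time_s: 21.27
eef_pos: [0.5512, 0.1123, 0.0988]
eef_rot: [[0.669, 0.002, 0.743], [-0.743, 0.0, 0.669], [0.001, -1.0, 0.002]]
contact_force: [0.8, 0.2, 5.4]
finger_gap: 0.0133
```

```bash
python3 -c "
from h import *
yw()"
```

```text
t 21.27 p [0.5512 0.1123 0.0988] gap 13.3 F [0.8  0.23 5.41] M [-0.046 -0.242  0.069]
[[0.6694, 0.0021, 0.7429], [-0.7429, 0.0002, 0.6694], [0.0013, -1.0, 0.0017]] q [  4.5  26.2  99.3   0.   54.3 -37.5]
yaw -47.98039063523955
```

>>> servo_tool(grip=[5, 5, 5, 5, 5, 5, 5, 5], dp=[[0, 0, 0], [0, 0, 0], [0, 0, 0], [0, 0, 0], [0, 0, 0], [0, 0, 0], [0, 0, 0], [0, 0, 0]], rot=[[0, 0.1, 0], [0, 0.1, 0], [0, 0.1, 0], [0, 0.1, 0], [0, 0.1, 0], [0, 0.1, 0], [0, 0, 0], [0, 0, 0]])

```text
time_s: 21.93
eef_pos: [0.551, 0.1128, 0.0988]
eef_rot: [[0.638, 0.002, 0.77], [-0.77, 0.001, 0.638], [0.0, -1.0, 0.002]]
contact_force: [1.5, 2.4, 6.1]
finger_gap: 0.013
```

```bash
python3 -c "
from h import *
yw()"
```

```text
t 21.93 p [0.551  0.1128 0.0988] gap 13.0 F [1.49 2.42 6.09] M [ 0.338 -0.226  0.175]
[[0.6383, 0.0018, 0.7698], [-0.7698, 0.0009, 0.6383], [0.0005, -1.0, 0.0019]] q [  4.5  26.2  99.3   0.1  54.4 -35.2]
yaw -50.335181840980404
```

>>> servo_tool(grip=[5, 5, 5, 5, 5, 5, 5, 5], dp=[[0, 0, 0], [0, 0, 0], [0, 0, 0], [0, 0, 0], [0, 0, 0], [0, 0, 0], [0, 0, 0], [0, 0, 0]], rot=[[0, 0.07, 0], [0, 0.07, 0], [0, 0.06, 0], [0, 0, 0], [0, 0, 0], [0, 0, 0], [0, 0, 0], [0, 0, 0]])

```text
time_s: 22.6
eef_pos: [0.5509, 0.1129, 0.0987]
eef_rot: [[0.628, 0.002, 0.778], [-0.778, 0.001, 0.628], [0.0, -1.0, 0.002]]
contact_force: [0.9, 2.6, 5.6]
finger_gap: 0.0131
```

```bash
python3 -c "
from h import *
yw()"
```

```text
t 22.6 p [0.5509 0.1129 0.0987] gap 13.1 F [0.93 2.56 5.64] M [ 0.457 -0.211  0.312]
[[0.6277, 0.0017, 0.7785], [-0.7785, 0.001, 0.6277], [0.0003, -1.0, 0.002]] q [  4.5  26.2  99.3   0.1  54.4 -34.4]
yaw -51.11976381432957
```

The stop is felt: 0.31 N m at yaw -51°, about 60° clockwise from the gap, where 54 to 68° was expected. I relax the torque and pressure, then look.

>>> servo_tool(grip=[5, 5, 5, 5, 5, 5, 5, 5], dp=[[0, -0.005, 0], [0, -0.005, 0], [0, 0, 0], [0, 0, 0], [0, 0, 0], [0, 0, 0], [0, 0, 0], [0, 0, 0]], rot=[[0, -0.07, 0], [0, -0.07, 0], [0, 0, 0], [0, 0, 0], [0, 0, 0], [0, 0, 0], [0, 0, 0], [0, 0, 0]])

```text
time_s: 23.27
eef_pos: [0.5509, 0.1128, 0.0988]
eef_rot: [[0.635, 0.001, 0.772], [-0.772, 0.001, 0.635], [0.0, -1.0, 0.002]]
contact_force: [2.3, 4.2, 2.2]
finger_gap: 0.0132
```

```bash
python3 -c "
from h import *
yw()
im=get_image('wrist'); cv2.imwrite('pics/w8.png',im[:,:,::-1])
im=get_image('side'); cv2.imwrite('pics/s4.png',cv2.resize(im[110:210,240:360,::-1],None,fx=6,fy=6,interpolation=cv2.INTER_CUBIC))"
```

```text
t 23.27 p [0.5509 0.1128 0.0988] gap 13.2 F [2.32 4.24 2.15] M [ 0.847 -0.432  0.145]
[[0.6351, 0.0014, 0.7724], [-0.7724, 0.0011, 0.6351], [0.0001, -1.0, 0.0018]] q [  4.5  26.2  99.3   0.1  54.4 -35. ]
yaw -50.573728577079066
```

View pics/s4.png

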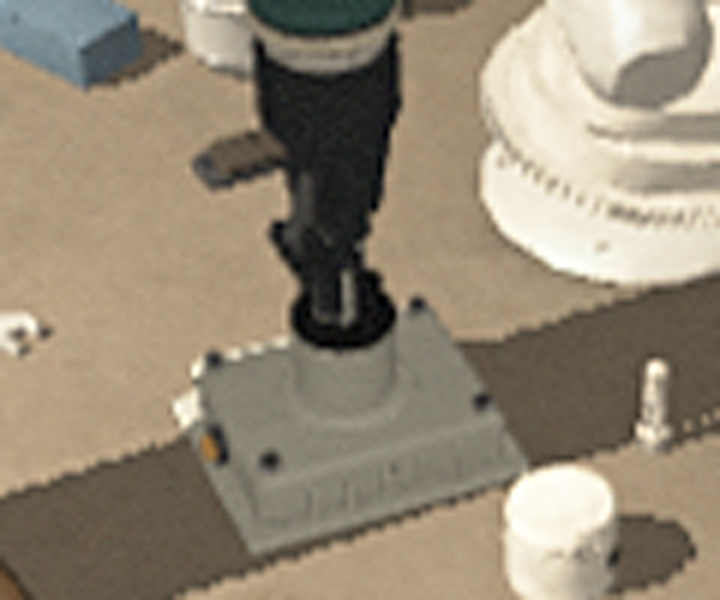

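View pics/w8.png

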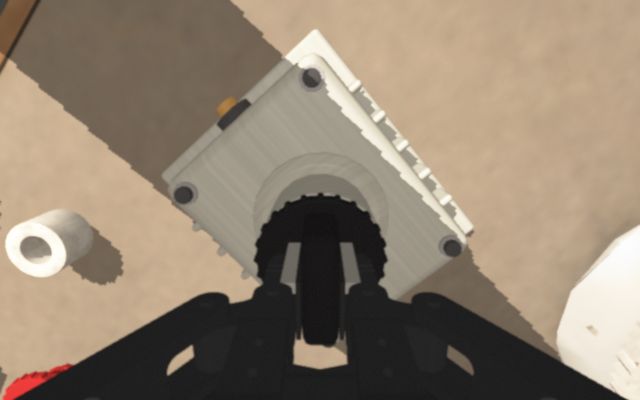

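Side force of about 5 N has built up, so I relieve it sideways and feel the stop once more to confirm.

>>> servo_tool(grip=[5, 5, 5, 5, 5, 5, 5, 5], dp=[[-0.004, 0, 0.01], [0, 0, 0], [0, 0, 0], [0, 0, 0], [0, 0, 0], [0, 0, 0], [0, 0, 0], [0, 0, 0]], rot=[[0, 0, 0], [0, 0, 0], [0, 0.05, 0], [0, 0.05, 0], [0, 0.04, 0], [0, 0, 0], [0, 0, 0], [0, 0, 0]])

```text
time_s: 24.03
eef_pos: [0.5509, 0.1129, 0.0988]
eef_rot: [[0.628, 0.001, 0.778], [-0.778, 0.001, 0.628], [0.0, -1.0, 0.001]]
contact_force: [3.1, 4.4, 3.0]
finger_gap: 0.0134
```

```bash
python3 -c "
from h import *
yw()"
```

```text
t 24.03 p [0.5509 0.1129 0.0988] gap 13.4 F [3.06 4.38 2.97] M [ 0.864 -0.522  0.305]
[[0.628, 0.0012, 0.7782], [-0.7782, 0.0006, 0.628], [0.0003, -1.0, 0.0013]] q [  4.5  26.2  99.3   0.   54.4 -34.4]
yaw -51.09664853407076
```

>>> servo_tool(grip=[5, 5, 5, 5, 5, 5, 5, 5], dp=[[0, 0, 0.01], [0, 0, 0], [0, 0, 0], [0, 0, 0], [0, 0, 0], [0, 0, 0], [0, 0, 0], [0, 0, 0]], rot=[[0, 0, 0], [0, -0.07, 0], [0, -0.07, 0], [0, -0.05, 0], [0, 0, 0], [0, 0, 0], [0, 0, 0], [0, 0, 0]])

```text
time_s: 24.7
eef_pos: [0.5509, 0.1129, 0.0988]
eef_rot: [[0.638, 0.001, 0.77], [-0.77, 0.0, 0.638], [0.0, -1.0, 0.001]]
contact_force: [2.2, 3.3, 3.1]
finger_gap: 0.0134
```

```bash
python3 -c "
from h import *
yw()"
```

```text
t 24.7 p [0.5509 0.1129 0.0988] gap 13.4 F [2.19 3.27 3.08] M [ 0.75  -0.473  0.103]
[[0.6381, 0.0007, 0.77], [-0.77, 0.0004, 0.6381], [0.0001, -1.0, 0.0008]] q [  4.5  26.2  99.3   0.   54.4 -35.1]
yaw -50.3508080868375
```

>>> servo_tool(grip=[5, 5, 5, 5, 12, 14, 16, 20], dp=[[0, 0, 0.015], [0, 0, 0], [0, 0, 0], [0, 0, 0], [0, 0, 0], [0, 0, 0], [0, 0, 0], [0, 0, 0]], rot=[[0, 0, 0], [0, 0, 0], [0, 0, 0], [0, 0, 0], [0, 0, 0], [0, 0, 0], [0, 0, 0], [0, 0, 0]], grip_force=20)

```text
time_s: 25.37
eef_pos: [0.5493, 0.1122, 0.0979]
eef_rot: [[0.638, -0.003, 0.77], [-0.77, -0.001, 0.638], [-0.001, -1.0, -0.003]]
contact_force: [-0.2, 0.2, 0.1]
finger_gap: 0.0199
```

>>> servo_tool(grip=[25, 30, 35, 40, 45, 50, 50, 50], dp=[[0, 0, 0], [0, 0, 0], [0, 0, 0], [0, 0, 0], [0, 0, 0], [0, 0, 0], [0, 0, 0], [0, 0, 0]], rot=[[0, 0, 0], [0, 0, 0], [0, 0, 0], [0, 0, 0], [0, 0, 0], [0, 0, 0], [0, 0, 0], [0, 0, 0]])

```text
time_s: 26.03
eef_pos: [0.5508, 0.1129, 0.0987]
eef_rot: [[0.638, -0.0, 0.77], [-0.77, -0.0, 0.638], [0.0, -1.0, -0.0]]
contact_force: [1.3, -0.4, 0.9]
finger_gap: 0.05
```

```bash
python3 -c "
from h import *
import json
yw()
ci=camera_info('wrist'); json.dump({k:np.array(v).tolist() for k,v in ci.items()},open('w9.json','w'))
im=get_image('wrist'); cv2.imwrite('pics/w9.png',im[:,:,::-1])"
```

```text
t 26.03 p [0.5508 0.1129 0.0987] gap 50.0 F [ 1.27 -0.43  0.88] M [ 0.037  0.031 -0.018]
[[0.6383, -0.0, 0.7698], [-0.7698, -0.0001, 0.6383], [0.0001, -1.0, -0.0001]] q [  4.6  26.2  99.3  -0.   54.5 -35.1]
yaw -50.33392873201919
```

View pics/w9.png

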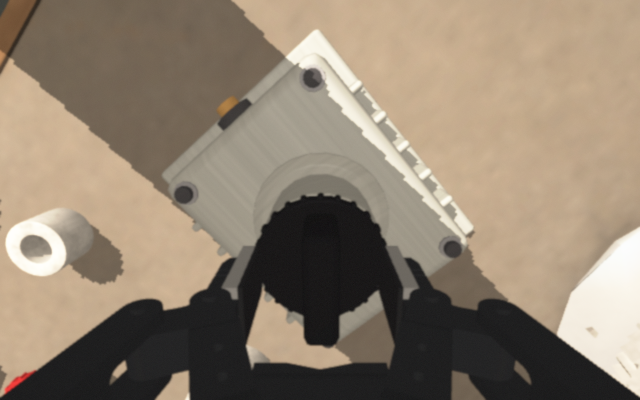

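The fingers are free and the flange spans columns 257 to 387 as it did before release, so the plug stayed down. I retreat upward and verify.

>>> servo_tool(grip=[60, 70, 75, 75, 75, 75, 75, 75], dp=[[0, 0, 0], [0, -0.2, 0], [0, -0.5, 0], [0, -0.8, 0], [0, -1, 0], [0, -1, 0], [0, -0.8, 0], [0, -0.4, 0]], rot=[[0, 0, 0], [0, 0, 0], [0, 0, 0], [0, 0, 0], [0, 0, 0], [0, 0, 0], [0, 0, 0], [0, 0, 0]])

```text
time_s: 26.75
eef_pos: [0.5525, 0.1131, 0.2438]
eef_rot: [[0.638, 0.005, 0.77], [-0.77, 0.0, 0.638], [0.003, -1.0, 0.004]]
contact_force: [1.6, -0.1, -0.1]
finger_gap: 0.0751
```

>>> servo_tool(grip=[75, 75, 75, 75, 75, 75, 75, 75], dp=[[-0.5, 0, 0], [-0.8, 0, 0], [-0.6, 0, 0], [-0.2, 0, 0], [0, 0, 0], [0, 0, 0], [0, 0, 0], [0, 0, 0]], rot=[[0, 0, 0], [0, 0, 0], [0, 0, 0], [0, 0, 0], [0, 0, 0], [0, 0, 0], [0, 0, 0], [0, 0, 0]])

```text
time_s: 27.42
eef_pos: [0.5112, 0.1608, 0.2395]
eef_rot: [[0.638, 0.0, 0.77], [-0.77, -0.0, 0.638], [0.0, -1.0, -0.0]]
contact_force: [0.3, -0.1, 0.8]
finger_gap: 0.0748
```

```bash
python3 -c "
from h import *
import json
yw()
ci=camera_info('wrist'); json.dump({k:np.array(v).tolist() for k,v in ci.items()},open('w10.json','w'))
im=get_image('wrist'); cv2.imwrite('pics/w10.png',im[:,:,::-1])
im=get_image('side'); cv2.imwrite('pics/s5f.png',im[:,:,::-1]); cv2.imwrite('pics/s5.png',cv2.resize(im[130:210,250:350,::-1],None,fx=7,fy=7,interpolation=cv2.INTER_CUBIC))"
```

```text
t 27.42 p [0.5112 0.1608 0.2395] gap 74.8 F [ 0.29 -0.08  0.77] M [0.029 0.027 0.002]
[[0.6378, 0.0001, 0.7702], [-0.7702, -0.0004, 0.6378], [0.0004, -1.0, -0.0002]] q [ 10.1  14.8  93.8  -0.   71.3 -29.5]
yaw -50.374701052838226
```

View pics/w10.png

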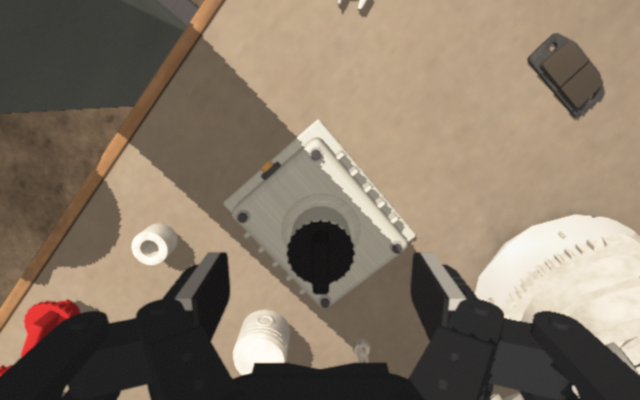

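View pics/s5.png

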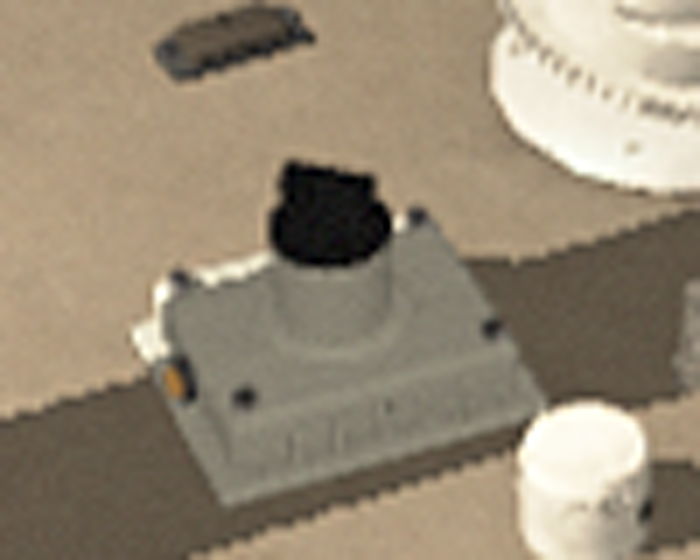

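View pics/s5f.png

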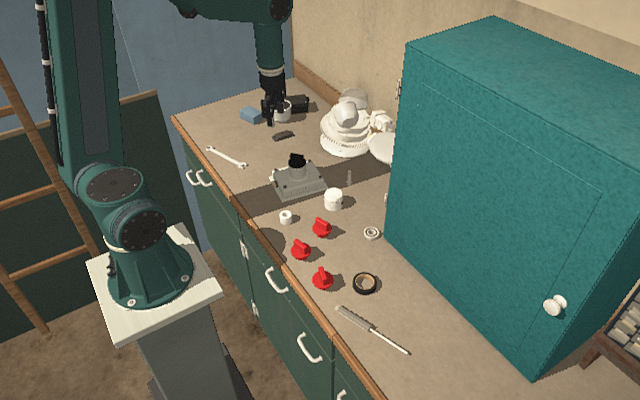

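```bash
python3 -c "
from h import *
import cv2
cs=camera_info('side'); im=cv2.imread('pics/s5f.png')
m=(im[140:185,283:312].max(2)<45).astype(np.uint8)
n,l,s,c=cv2.connectedComponentsWithStats(m);i=1+np.argmax(s[1:,4]);print('bbox',s[i][0]+283,s[i][1]+140,s[i][2:])
print('bottom row',s[i][1]+140+s[i][3]-1)
a=np.linspace(0,2*np.pi,181)
for h in (0,.0007,.003,.006,.010):
  p=np.array([proj(cs,[.5508+.029*np.cos(t),.1126+.029*np.sin(t),.088+h]) for t in a]); q=np.array([proj(cs,[.5508+.023*np.cos(np.radians(-50))*k,.1126+.023*np.sin(np.radians(-50))*k,.088+h+.036]) for k in (-1,1)])
  print(h,'max row',p[:,1].max().round(1),'cols',p[:,0].min().round(1),p[:,0].max().round(1),'bar top row',q[:,1].round(1))
"

```

```text
bbox 289 154 [ 17  14 188]
bottom row 167
0 max row 168.9 cols 288.0 305.5 bar top row [153.5 155.9]
0.0007 max row 168.7 cols 288.0 305.4 bar top row [153.4 155.8]
0.003 max row 168.1 cols 288.0 305.4 bar top row [152.8 155.2]
0.006 max row 167.4 cols 287.9 305.4 bar top row [152.1 154.5]
0.01 max row 166.5 cols 287.9 305.4 bar top row [151.1 153.5]
```

```bash
python3 -c "
from h import *
for n in ('w8','w9'):
  im=cv2.imread(f'pics/{n}.png'); r=im[:,:,:].max(2)
  print(n,[ (lambda x:(x.min(),x.max()))(np.where(r[k,230:410]<60)[0]+230) for k in (215,225,235)], np.where(r[180:300,320]<60)[0].min()+180)
ci=__import__('json').load(open('w10.json'))
im=cv2.imread('pics/w10.png');m=np.zeros(im.shape[:2],np.uint8);m[210:300,280:365]=im[210:300,280:365].max(2)<50
x=np.where(m[235:270].any(0))[0];print('w10 cols',x.min(),x.max())
for h in (0.0007,.010):
  a=np.linspace(0,2*np.pi,181);p=np.array([proj(ci,[.5508+.029*np.cos(t),.1126+.029*np.sin(t),.088+.008+h]) for t in a]);print(h,p[:,0].min().round(1),p[:,0].max().round(1),p[:,1].min().round(1))
print('row min',np.where(m.any(1))[0].min())
"

```

```text
w8 [(np.int64(272), np.int64(369)), (np.int64(263), np.int64(377)), (np.int64(261), np.int64(379))] 193
w9 [(np.int64(272), np.int64(369)), (np.int64(264), np.int64(377)), (np.int64(262), np.int64(380))] 193
w10 cols 288 353
0.0007 287.0 353.9 221.9
0.01 286.0 354.9 225.7
row min 221
```

All views agree that the plug is locked: the flange edge is identical before and after release. In the later wrist picture the rim is at row 221, where 0.7 mm predicts 222 and an unlocked 10 mm predicts 226.

```bash
python3 -c "
from plant import *
print(sign_off())"
```

```text
the job is handed in; nothing more can be done
None
```

The black filler plug is locked home in the neck, and I handed the job in at about 27.5 s of the 72 s. I set it on the ridge tops with about 9 N. I turned it backward until the lugs dropped into the gaps, at about 6° yaw. I then pressed it down against the spring and turned it about 60° clockwise to the stop. The stop gave 0.31 N m, slightly above your 0.15–0.3 guide, and 0.305 N m when I felt for it a second time.

**Last checks:**
- **Stays down:** the flange edges in the wrist view matched within 1 px just before and just after release. After I moved away, the rim's row matched 0.7 mm above the mouth, not the 10 mm of an unlocked plug.
- **Less certain:** the side view is too coarse to confirm the height on its own. One edge read about 0 mm and the other between 3 mm and 7 mm, depending on which pixel row counts as the edge, so I relied on the wrist views.
- **Side force:** about 5 N built up at the stop, and I eased part of it off before opening the gripper. At each check the forces stayed well below the limits.
- **Other parts:** I touched none of the other parts or the red look-alikes. In the last side picture those I could see were where they started.

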